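# Nest the pipe caps in the slanted rack pocket

## Task

Nest the three white pipe caps in size order: first put the medium cap, closed end first, into the large cap that leans in the red slanted pocket and press it fully home, then put the small cap into the medium one and press it fully home too. Leave the large cap seated in its pocket, and do not disturb the other things on the bench.

Things in the scene. Friction and masses are not known exactly. Their poses are not given: they have to be found in the camera images.
- cap_large: largest white pipe cap, a straight round cup: outside diameter 84, height 80, wall 6 (inside diameter 72), floor 8 thick, a black rubber ring (hole 68) inside the mouth, 2 to 10 below the rim. It leans 32 degrees (0.56 rad) towards the rack's -x axis, mouth up, loose in the rack's red pocket. Origin at the centre of its underside; z along its axis out of the mouth.
- cap_medium: medium white pipe cap, round cup standing mouth up: outside diameter 62, height 84, wall 6 (inside 50), floor 8 thick, a black rubber ring (hole 46) inside the mouth, 2 to 10 below the rim. Origin at the centre of its underside, z out of the mouth. The rubber rings grip: caps do not slide home by themselves. Home in the large cap, its origin is 8 above that cap's, its rim 12 proud of that rim.
- cap_small: small white pipe cap, round cup standing mouth up: outside diameter 40, height 88, wall 5 (inside 30), floor 8 thick, no rubber ring. Origin at the centre of its underside, z out of the mouth. Home in the medium cap, its origin is 8 above that cap's, its rim 12 proud of that rim.
- rack: fixed stand of dark steel with a red square pocket (inside 91 x 91) tilted 32 degrees; its wall on the downhill side is 45 high, the others 30. Origin under it on the bench, axes upright; its -x axis is the direction to which the pocket leans (the open mouth faces -x and up).
- rack_seat (a point): centre of the pocket's inner floor, 50 mm above the bench
- coupling: bystander: white pipe coupling, a tube open at both ends, outside diameter 68, height 60, standing among the caps; origin at the centre of its underside
- tee: bystander: white pipe tee lying on the bench, 120 long, 60 high; origin under its middle
- flange: bystander: white floor flange, a disc of diameter 170 and 12 thick with an upright hub of diameter 100, 70 high in all; origin at the centre of its underside
- cement: bystander: steel can of diameter 72, 100 high; origin at the centre of its underside
- wrench: bystander: steel open-end wrench, 200 long, lying flat; origin under its middle
Not all that is in view belongs to the job. What is shaped like the cap_small but pink is not meant.

How it is judged:
By the outcome, as a careful person would: the job done as asked, in the order asked, and still so for the second after the job is handed in, with the robot touching nothing.
It also fails if it takes over 72 s, if anything falls off the work surface, if the arm or the gripper's body presses on something with over 40 N, if the wrist force passes 120 N, or if a joint passes its speed limit or range.

## Robot

A 6-joint arm with a two-finger parallel gripper is mounted at the origin on the work surface. World frame = base frame: x ahead of the robot, y to its left, z up, the work surface at z = 0. Lengths are in mm, angles in rad, forces in N, time in s.
With the tool pointing down it reaches from about 350 to 875 mm from the base axis. Payload 4.2 kg.
Tool frame: the origin (TCP) lies at the very end of the fingers, on their centre line; the grasp point (between the pads) lies 19 mm behind it; z points along the fingers, y is the line along which they close (so a half turn about z gives the same grasp; the last joint's range is limited). The gripper opens to 85 mm and grips with 20 to 120 N. Pads are 22 mm wide; open, the fingers measure 114 mm over their backs; the gripper's body (76 mm by 85 mm) begins 54 mm behind the grasp point. The pads swing forward as they close: fully open they stand 13 mm farther back than shut.
Start: joints at [-1.029, 0.385, 0.008, 0, -1.194, -0.259], TCP at [174.42, -600.147, 231.312] pointing down, gripper open.
Joint ranges: [-3.14, 3.14], [-1.21, 2.06], [-1.07, 1.41], [-3.16, 2.05], [-2.99, -0.16], [-3.1, 3.1]. Speed limits (rad/s): [2.79, 2.79, 3.14, 3.14, 3.14, 3.14].

## Interface

Orientations are given as a unit quaternion [x, y, z, w].
In Python, from bench import read_state, get_image, get_calibration, job_done gives the robot as it stands.
- The arm moves only by the shell command python3 -m creep 'ROWS'. ROWS is a JSON object of lists of equal length, an entry for each row: "translation": the shift along the world's x, y, z in cm, a list of three; "delta_rot": the turn, a rotation vector about the world's x, y, z in degrees, a list of three; "hand": the finger opening in cm, from 0 to 8.54. A call has 1 to 8 rows; each row is the pose to reach, as a shift and turn from the pose commanded when the call began; what a row does not reach only later rows make up. A row lasts 1/8 s, in which the tool goes at most 62.5 mm and 10.7 degrees, less where a joint would pass 70% of its speed; a pose out of reach is approached as far as the arm can. A call with a gripper value outside its range is refused whole. The fingers move at their own pace and stop on an object; the grip force is fixed at half the most. Time passes only in rows, so rows that repeat a pose let the fingers close. It gives the time, the measured TCP pose, the force, the opening and the grip force at its end, in the units of the state.
- read_state(): the state, without advancing time (a new reading comes with each control period).
- get_image(name): name is "scene" or "top" or "wrist"; returns (picture, depth): 420x560x3 uint8, red, green, blue; 420x560 float32, mm along the optical axis (not along the pixel's ray), 0 where there is no reading.
- get_calibration(name): a dict with "intrinsics" (3x3 intrinsics, pixels), "xyz" and "attitude" of the camera in the world. Camera axes: x right, y down, z forward; pixel columns grow to the right and rows downward; lengths in mm; the calibration is good to about 2 mm. The wrist camera is an equidistant fisheye: a pixel r from the principal point sees the ray r / f radians off the axis. A picture is of the moment at which its call begins: read the wrist's pose just before it. get_calibration takes no time and is no camera call; for the wrist camera it gives the pose at the moment of the call.
- job_done(): hands the job in; it is judged then, once.
The state is a dict: "clock": time; "joints": joint angles; "joint_vel": joint speeds; "joint_efforts": joint torques, N m; "position": TCP position; "ee_rot": TCP orientation; "contact_force": force on the tool from outside, world axes, zero at the start; "wrist_torque": the same for the moment, N m; "gripper_width": finger opening in mm; "grasp_force": force on a finger pad.
Only numpy, scipy, OpenCV 4.12 (cv2) and the standard library are available. Lean on these libraries where they do the work, as an engineer would, in place of code of your own. Each camera call takes 0.05 s, during which the arm holds its last target. There are 200 camera calls.

## Working session

There is one attempt and no reset: what is moved stays moved. The work goes in short steps, Python scripts to look and compute and a shell command to move; the robot and the scene stay as the last step left them, time stands still between calls to the robot, and variables do not carry over. Pictures are saved under pics/ and viewed, at most 10 in all, crops included, and the job is handed in when it is done.

```bash
mkdir -p pics; ls; python3 - <<'E'
from bench import *
import cv2,numpy as np
for n in("scene","top"):
    p,d=get_image(n);cv2.imwrite(f"pics/{n}0.png",p[:,:,::-1]);np.savez(f"{n}0.npz",p=p,d=d)
    print(get_calibration(n))
print(read_state())
E
```

```text
pics
{'intrinsics': array([[449.34783634,   0.        , 278.23587143],
       [  0.        , 449.34783634, 213.62263087],
       [  0.        ,   0.        ,   1.        ]]), 'xyz': array([1270.39316239, -197.50201329, 1010.77755283]), 'attitude': array([ 0.75308185,  0.57687499, -0.19405854, -0.24984848])}
{'intrinsics': array([[509.40168248,   0.        , 279.08403781],
       [  0.        , 509.40168248, 204.84554629],
       [  0.        ,   0.        ,   1.        ]]), 'xyz': array([ 396.56718967,   14.30654466, 1629.63106048]), 'attitude': array([ 0.71173529, -0.70023354,  0.04519404, -0.03260939])}
{'clock': 0.1, 'joints': array([-1.02942309e+00,  3.85478853e-01,  6.80750113e-03, -4.13514262e-04,
       -1.19402039e+00, -2.58606333e-01]), 'joint_vel': array([ 0.00113625,  0.00014956,  0.00237248,  0.00177975, -0.00013144,
       -0.00119351]), 'joint_efforts': array([ 1.34058282e-04, -3.93320632e+01,  1.88929510e+01,  4.19793829e+00,
       -2.59421889e-03,  1.22031452e-05]), 'position': array([ 174.26120873, -599.68890175,  230.35227276]), 'ee_rot': array([-1.40837340e-01,  9.90032277e-01,  9.47738661e-04, -1.92034000e-04]), 'contact_force': array([-0.07739869,  0.47824467, -0.16186201]), 'wrist_torque': array([-0.01268434, -0.02144243, -0.02233434]), 'grasp_force': 0.0, 'gripper_width': 84.97223868193994}
```

View pics/scene0.png

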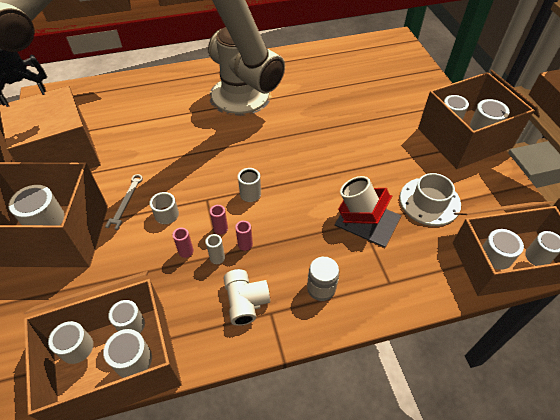

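View pics/top0.png

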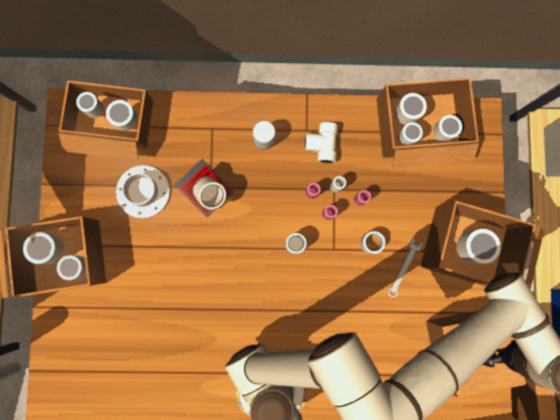

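```bash
cat > h.py <<'E'
import numpy as np,cv2
from scipy.spatial.transform import Rotation as R
from scipy.optimize import least_squares
from bench import *
def cloud(n,p,d,c=None):
    c=c or get_calibration(n);K=c["intrinsics"]
    v,u=np.mgrid[:420,:560]
    if n=="wrist":
        x=(u-K[0,2])/K[0,0];y=(v-K[1,2])/K[1,1];r=np.hypot(x,y)+1e-9
        ray=np.dstack([x/r*np.tan(r),y/r*np.tan(r),np.ones_like(x)])
    else: ray=np.dstack([(u-K[0,2])/K[0,0],(v-K[1,2])/K[1,1],np.ones(u.shape)])
    P=ray*d[...,None]
    return P@R.from_quat(c["attitude"]).as_matrix().T+c["xyz"]
def circ(q,r=None):
    f=lambda a:np.hypot(q[:,0]-a[0],q[:,1]-a[1])-a[2]
    s=least_squares(f,[*q[:,:2].mean(0),30],loss="soft_l1");return s.x
E
python3 - <<'E'
from h import *
pt={"top":dict(med=(296,243),coup=(374,242),small=(339,184),large=(210,193)),"scene":dict(med=(249,184),coup=(164,208),small=(215,248),large=(358,195))}
for n in("top","scene"):
    z=np.load(n+"0.npz");p,d=z["p"],z["d"];W=cloud(n,p,d)
    hsv=cv2.cvtColor(p,cv2.COLOR_RGB2HSV)
    print(n,"bench z",np.median(W[300:310,150:200,2]) if n=="top" else np.median(W[140:160,330:360,2]))
    for k,(u,v) in pt[n].items():
        m=np.zeros(d.shape,bool);m[v-32:v+33,u-22:u+23]=1
        m&=(hsv[...,1]<75)&(hsv[...,2]>60)&(d>0)
        q=W[m]; q=q[q[:,2]>10]
        c0=np.median(q,0); q=q[np.hypot(*(q-c0)[:,:2].T)<60]
        zt=np.percentile(q[:,2],97)
        if k!="large":
            t=q[q[:,2]>zt-4]; c=circ(t);print(k,"ztop",zt.round(1),"centre",c.round(1),len(t),"extent",np.ptp(t[:,:2],axis=0).round(0))
        else: print(k,zt.round(1),c0.round(1))
    red=((hsv[...,0]<8)|(hsv[...,0]>172))&(hsv[...,1]>170)&(hsv[...,2]>70)&(d>0)
    u,v=pt[n]["large"];m=np.zeros_like(red);m[v-45:v+45,u-45:u+45]=1
    q=W[red&m];print("red",len(q),q.mean(0).round(1),q.min(0).round(0),q.max(0).round(0))
    if n=="top": print("rect",cv2.minAreaRect(q[:,:2].astype(np.float32)))
    dk=(hsv[...,2]<75)&(W[...,2]<15)&(W[...,2]>2)&m;q=W[dk];print("dark",len(q),cv2.minAreaRect(q[:,:2].astype(np.float32)) if len(q)>5 else 0)
a=cv2.imread("pics/scene0.png")
x=np.hstack([cv2.resize(a[160:280,130:290],(480,360),interpolation=2),cv2.resize(a[165:255,320:400],(320,360),interpolation=2)]);cv2.imwrite("pics/c1.png",x)
E
```

```text
top bench z -0.2953272897939314
med ztop 88.5 centre [453.5 -65.3  28.3] 52 extent [58. 61.]
coup ztop 64.4 centre [ 461.7 -307.3   30.6] 42 extent [65. 66.]
small ztop 64.0 centre [ 680.3 -143.9   52.1] 22 extent [76. 47.]
large 135.8 [608.3 204.   91.7]
red 392 [633.3 231.4  75.2] [543. 146.   4.] [688. 287. 109.]
rect ((615.212646484375, 215.29833984375), (110.65717315673828, 104.73095703125), 45.45514678955078)
dark 63 ((659.3383178710938, 155.5106201171875), (104.3724594116211, 63.324119567871094), 32.77901077270508)
scene bench z 1.3356399308363507
med ztop 87.2 centre [451.7 -65.8  27.7] 88 extent [60. 59.]
coup ztop 63.3 centre [ 459.6 -308.3   30.9] 109 extent [66. 65.]
small ztop 90.7 centre [ 639.2 -197.    17.3] 64 extent [39. 38.]
large 135.0 [620.9 198.6  99.2]
red 511 [637.2 217.8  76.8] [564. 143.   2.] [689. 287. 105.]
dark 422 ((639.748046875, 213.45925903320312), (241.9779815673828, 95.08035278320312), 85.34687805175781)
```

View pics/c1.png

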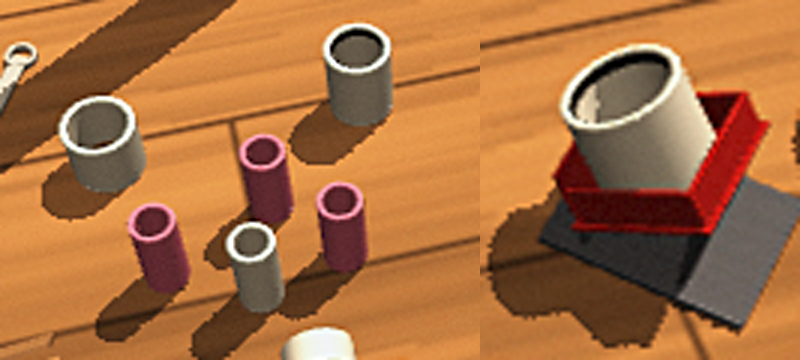

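```bash
cat >> h.py <<'E'
def fitlarge(q):
    # q: white points; params x,y on axis at z=90, yaw, tilt
    def rad(a):
        ax=np.array([np.sin(a[3])*np.cos(a[2]),np.sin(a[3])*np.sin(a[2]),np.cos(a[3])])
        v=q-np.array([a[0],a[1],90]);s=v@ax
        return np.linalg.norm(v-s[:,None]*ax,axis=1),s,ax
    def f(a):
        r=rad(a)[0];return np.minimum(abs(r-42),abs(r-36))
    best=None
    for yaw in np.arange(-3,3.2,.5):
        s=least_squares(f,[*q[:,:2].mean(0),yaw,.56],loss="soft_l1",f_scale=1.5)
        if best is None or s.cost<best.cost:best=s
    r,s,ax=rad(best.x);rim=np.percentile(s[(r>34)&(r<44)],99)
    return best.x,ax,np.array([*best.x[:2],90])+rim*ax,np.median(f(best.x))
E
python3 - <<'E'
from h import *
Q=[]
for n,(u,v) in dict(top=(210,193),scene=(358,195)).items():
    z=np.load(n+"0.npz");p,d=z["p"],z["d"];W=cloud(n,p,d);hsv=cv2.cvtColor(p,cv2.COLOR_RGB2HSV)
    m=np.zeros(d.shape,bool);m[v-25:v+25,u-22:u+26]=1
    m&=(hsv[...,1]<75)&(hsv[...,2]>80)&(W[...,2]>70)&(d>0);Q.append(W[m])
    x=fitlarge(W[m]);print(n,m.sum(),x)
    pk=(hsv[...,0]>160)&(hsv[...,0]<176)&(hsv[...,1]>80)&(W[...,2]>80)&(W[...,0]<720)&(W[...,1]<0)
    k,l,st,c=cv2.connectedComponentsWithStats(pk.astype(np.uint8))
    for i in range(1,k):
        if st[i,4]>8: print("pink",c[i].round(),circ(W[l==i]).round(1),W[l==i][:,2].max().round())
x=fitlarge(np.vstack(Q));print(x,"seat",x[2]-80*x[1])
E
```

```text
top 399 (array([ 6.00312534e+02,  1.99828666e+02, -2.43279963e+00,  5.60541230e-01]), array([-0.40359703, -0.34605708,  0.84696749]), array([585.81638961, 187.39920617, 120.42084507]), np.float64(0.9601870160792814))
pink [311. 191.] [ 618.1 -116.7   16.5] 95.0
pink [318. 188.] [ 618.8 -117.7   15.9] 91.0
pink [363. 196.] [ 599.5 -271.3   16.7] 96.0
pink [330. 211.] [ 551.6 -170.    16.7] 94.0
scene 764 (array([ 5.97683371e+02,  1.99706972e+02, -2.37833487e+00,  5.49044953e-01]), array([-0.37709892, -0.36075977,  0.85302332]), array([585.4186671 , 187.97367982, 117.74359089]), np.float64(1.109488097730118))
pink [217. 209.] [ 550.3 -171.2   17.3] 92.0
pink [243. 227.] [ 617.3 -118.4   17.1] 93.0
pink [177. 233.] [ 598.7 -272.6   17.4] 93.0
pink [186. 235.] [ 599.8 -272.5   16. ] 93.0
(array([ 5.98629395e+02,  1.99851254e+02, -2.41501577e+00,  5.52119575e-01]), array([-0.3920338 , -0.34842855,  0.85141473]), array([585.33903326, 188.03915677, 118.86386303]), np.float64(1.2752756656344033)) seat [616.70173691 215.91344082  50.75068436]
```

```bash
python3 -m creep '{"translation":[[6,11,2],[12,22,2],[17,33,2],[22,43,2],[27.8,53.4,2],[27.8,53.4,2],[27.8,53.4,2],[27.8,53.4,2]],"delta_rot":[[0,0,0],[0,0,0],[0,0,0],[0,0,0],[0,0,0],[0,0,0],[0,0,0],[0,0,0]],"hand":[8.5,8.5,8.5,8.5,8.5,8.5,8.5,8.5]}'
```

```text
clock: 1.1
position: [405.3, -155.6, 250.2]
ee_rot: [-0.141, 0.99, 0.0, 0.0]
contact_force: [1.0, 0.4, -1.1]
gripper_width: 85.1
grasp_force: 0.0
```

```bash
python3 -m creep '{"translation":[[2.4,4.5,-4],[4.7,9,-9],[4.7,9,-9],[4.7,9,-9],[4.7,9,-9]],"delta_rot":[[0,0,0],[0,0,0],[0,0,0],[0,0,0],[0,0,0]],"hand":[8.5,8.5,8.5,8.5,8.5]}'
python3 - <<'E'
from h import *
print(get_calibration("wrist"))
p,d=get_image("wrist");W=cloud("wrist",p,d);cv2.imwrite("pics/w1.png",p[:,:,::-1])
m=(d>0)&(W[...,2]>78)&(W[...,2]<92)&(np.hypot(W[...,0]-452,W[...,1]+65)<50)
q=W[m];print(m.sum(),circ(q),np.percentile(q[:,2],[5,50,95]),read_state()["position"])
E
```

```text
clock: 1.72
position: [452.3, -68.3, 161.3]
ee_rot: [-0.14, 0.99, -0.0, 0.001]
contact_force: [0.7, 0.3, 0.0]
gripper_width: 85.1
grasp_force: 0.0
{'intrinsics': array([[325.1922621 ,   0.        , 281.8613451 ],
       [  0.        , 325.1922621 , 209.81340194],
       [  0.        ,   0.        ,   1.        ]]), 'xyz': array([371.90481241, -92.13072248, 303.24089525]), 'attitude': array([0.59229826, 0.78837093, 0.13253519, 0.10044136])}
2429 [451.41861247 -67.55327553  27.03234882] [80.00645069 82.96898798 84.33792195] [452.29196486 -68.36171364 161.3706923 ]
```

View pics/w1.png

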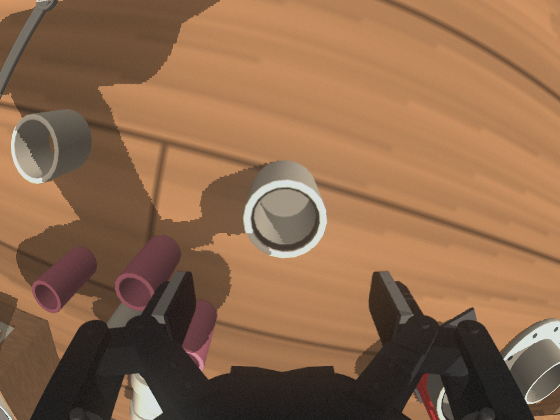

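```bash
python3 -m creep '{"translation":[[-0.1,0.1,-5],[-0.1,0.1,-10],[-0.1,0.1,-11.1],[-0.1,0.1,-11.1],[-0.1,0.1,-11.1],[-0.1,0.1,-11.1],[-0.1,0.1,-11.1],[-0.1,0.1,-11.1]],"delta_rot":[[0,0,0],[0,0,0],[0,0,0],[0,0,0],[0,0,0],[0,0,0],[0,0,0],[0,0,0]],"hand":[8.5,8.5,8.5,8.5,5,5,5,5]}'
```

```text
clock: 2.78
position: [452.6, -66.4, 51.6]
ee_rot: [-0.141, 0.99, -0.0, 0.002]
contact_force: [-1.2, 0.1, 5.6]
gripper_width: 61.3
grasp_force: 64.0
```

```bash
python3 -m creep '{"translation":[[0,0,0],[0,0,0],[0,0,3],[0,0,8],[0,0,14],[0,0,14],[0,0,14]],"delta_rot":[[0,0,0],[0,0,0],[0,0,0],[0,0,0],[0,0,0],[0,0,0],[0,0,0]],"hand":[5,5,5,5,5,5,5]}'; python3 - <<'E'
from h import *
s=read_state();print(s["position"],s["contact_force"],s["ee_rot"],s["joints"])
# target TCP poses: tcp relative to medium rim: 34 below
ax=np.array([-.394,-.354,.848]);seat=np.array([616.7,216,50.5])
for h in(120,80,72,50,40): print("medium origin at",h,"tcp",(seat+ax*(h+50)).round(1))
E
```

```text
clock: 3.65
position: [450.3, -66.4, 189.5]
ee_rot: [-0.141, 0.99, 0.0, 0.0]
contact_force: [-0.6, -0.5, -2.7]
gripper_width: 61.5
grasp_force: 65.6
[450.27810024 -66.43850324 189.45602324] [-0.6405302  -0.45093288 -2.74898267] [-1.40677442e-01  9.90055277e-01  4.43102024e-04  4.57007697e-04] [ 2.11669996e-01  1.32508388e-01 -4.53468225e-01 -9.84339779e-04
 -9.83845746e-01 -1.49963026e+00]
medium origin at 120 tcp [549.7 155.8 194.7]
medium origin at 80 tcp [565.5 170.  160.7]
medium origin at 72 tcp [568.6 172.8 154. ]
medium origin at 50 tcp [577.3 180.6 135.3]
medium origin at 40 tcp [581.2 184.1 126.8]
```

```bash
python3 -m creep '{"translation":[[2,5,4],[4,10,4],[6,15,4],[8,19,3],[9.5,21.9,1.4],[9.5,21.9,1.4],[9.5,21.9,1.4],[9.5,21.9,1.4]],"delta_rot":[[0,0,0],[5.4,-6,0],[10.7,-11.9,0],[16,-17.9,0],[21.4,-23.8,0],[21.4,-23.8,0],[21.4,-23.8,0],[21.4,-23.8,0]],"hand":[5,5,5,5,5,5,5,5]}'; python3 - <<'E'
from h import *
p,d=get_image("wrist");W=cloud("wrist",p,d);cv2.imwrite("pics/w2.png",p[:,:,::-1]);np.savez("w2.npz",p=p,d=d,W=W)
s=read_state();Rt=R.from_quat(s["ee_rot"]).as_matrix();print(s["position"],Rt.T[2],"closing",Rt.T[1],s["joints"])
E
```

```text
clock: 4.65
position: [546.4, 152.0, 203.8]
ee_rot: [-0.136, 0.952, 0.153, 0.229]
contact_force: [-0.2, 0.6, -1.6]
gripper_width: 61.0
grasp_force: 65.9
[546.32526301 152.07335002 203.80901468] [ 0.39464447  0.35400453 -0.84790125] closing [-0.32804934  0.91626805  0.22986189] [ 0.47033645  0.12723825 -0.43522018 -0.29862877 -0.48328983 -1.53057469]
```

View pics/w2.png

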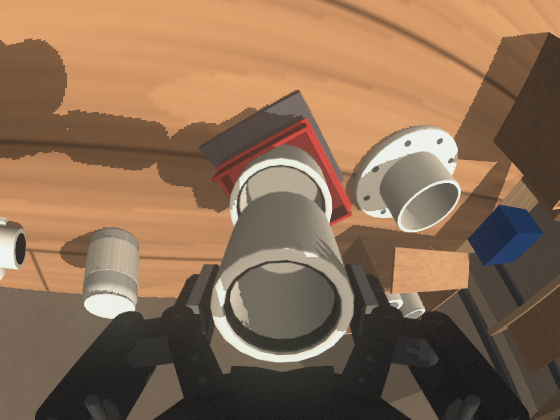

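```bash
python3 - <<'E'
from h import *
z=np.load("w2.npz");p,d,W=z["p"],z["d"],z["W"];s=read_state();Rt=R.from_quat(s["ee_rot"]).as_matrix()
T=(W-s["position"])@Rt
v,u=np.mgrid[:420,:560];hsv=cv2.cvtColor(p,cv2.COLOR_RGB2HSV)
m=(d>0)&(u>205)&(u<365)&(v>240)&(v<365)&(hsv[...,1]<80)&(T[...,2]<-10)
q=T[m];q=q[np.hypot(q[:,0],q[:,1])<40];print(np.percentile(q[:,2],[1,5,20,50]))
zt=np.percentile(q[:,2],2);t=q[q[:,2]<zt+3];print("med rim in tool",circ(t),len(t))
# tilt: plane fit of rim face
A=np.c_[t[:,:2],np.ones(len(t))];print("plane",np.linalg.lstsq(A,t[:,2],rcond=None)[0])
# outside of medium body seen by the camera
b=T[(d>0)&(u>220)&(u<345)&(v>190)&(v<300)&(hsv[...,1]<80)];b=b[(b[:,2]>-25)&(b[:,2]<45)&(np.hypot(b[:,0],b[:,1])<45)]
def f(a):
    return np.hypot(b[:,0]-a[0]-a[1]*b[:,2],b[:,1]-a[2]-a[3]*b[:,2])-31
r=least_squares(f,[0,0,0,0],loss="soft_l1");print("body axis x0,sx,y0,sy",r.x.round(3),np.median(abs(r.fun)),len(b))
m=(d>0)&(u>225)&(u<338)&(v>150)&(v<235)&(hsv[...,1]<60)&(hsv[...,2]>80)&(W[...,2]>75)&(T[...,2]>60)
x=fitlarge(W[m]);print(m.sum(),x,"seat",x[2]-80*x[1],"large rim in tool",(x[2]-s["position"])@Rt,"axis",x[1]@Rt)
E
```

```text
[-77.4679028  -43.16500747 -32.19618958 -30.554618  ]
med rim in tool [-6.04084350e+02  5.06297248e-01  6.21166272e+02] 382
plane [-5.76788004e-01  6.36428391e-03 -6.65857727e+01]
body axis x0,sx,y0,sy [1.732 0.12  0.231 0.063] 1.8881513736935602 7733
2032 (array([ 5.99689319e+02,  1.98225951e+02,  8.16066733e-01, -5.15002818e-01]), array([-0.33743322, -0.35879216,  0.87029133]), array([589.36793393, 187.25124016, 116.62041439]), np.float64(0.7795420420775656)) seat [616.3625919  215.95461278  46.99710765] large rim in tool [ -1.88356375  -1.92907895 103.36700797] axis [-0.05890214 -0.01800824 -0.99810132]
```

```bash
cat >> h.py <<'E'
def analyse(p,d,W,s,ax=np.array([-.394,-.354,.848])):
    Rt=R.from_quat(s["ee_rot"]).as_matrix();T=(W-s["position"])@Rt
    hsv=cv2.cvtColor(p,cv2.COLOR_RGB2HSV);wh=(d>0)&(hsv[...,1]<60)&(hsv[...,2]>80)
    return T,wh
E
python3 - <<'E'
from h import *
z=np.load("w2.npz");p,d,W=z["p"],z["d"],z["W"];s=read_state();T,wh=analyse(p,d,W,s);Rt=R.from_quat(s["ee_rot"]).as_matrix()
print("cam in tool",(get_calibration("wrist")["xyz"]-s["position"])@Rt)
rr=np.hypot(T[...,0],T[...,1])
t=T[wh&(T[...,2]>-37)&(T[...,2]<-24)&(rr>22)&(rr<36)&(np.mgrid[:420,:560][0]>235)]
for sgn,n in((0,"x-"),(1,"x+"),(2,"y-"),(3,"y+")):
    c=sgn//2;g=t[(abs(t[:,1-c])<10)&((t[:,c]>0)==(sgn%2==1))]
    print(n,len(g),np.percentile(g[:,c],[2,50,98]).round(1),np.percentile(g[:,2],[5,50,95]).round(1))
b=T[wh&(T[...,2]>-20)&(T[...,2]<52)&(rr<42)&(rr>26)]
for lo in range(-20,50,10):
    g=b[(b[:,2]>=lo)&(b[:,2]<lo+10)]
    if len(g)<20: continue
    f=lambda a:np.hypot(g[:,0]-a[0],g[:,1]-a[1])-31
    r=least_squares(f,[0,0],loss="soft_l1");print(lo,len(g),r.x.round(2),np.median(abs(r.fun)).round(2),g[:,0].min().round(1),np.ptp(g[:,1]).round(0))
l=T[wh&(T[...,2]>95)&(T[...,2]<180)&(rr<52)]
for lo in range(95,140,7):
    g=l[(l[:,2]>=lo)&(l[:,2]<lo+7)]
    if len(g)<20: continue
    f=lambda a:(lambda r:np.where(abs(r-42)<abs(r-36),r-42,r-36))(np.hypot(g[:,0]-a[0],g[:,1]-a[1]))
    r=least_squares(f,[-1,-1],loss="soft_l1");print("L",lo,len(g),r.x.round(2),np.median(abs(r.fun)).round(2))
E
```

```text
cam in tool [  83.80950009   -0.72797882 -142.13660995]
x- 455 [-29.4 -25.6 -22.5] [-32.4 -31.4 -29.8]
x+ 1176 [23.2 29.  31.2] [-32.7 -31.3 -25.1]
y- 541 [-31.1 -27.4 -23.9] [-32.6 -31.6 -29.9]
y+ 514 [22.6 26.  29.6] [-32.7 -31.8 -30.4]
-20 1214 [ 0.04 -0.72] 0.25 -16.3 76.0
-10 827 [ 0.05 -0.74] 0.17 -23.1 74.0
0 691 [ 0.11 -0.72] 0.15 -16.6 56.0
10 579 [ 0.19 -0.68] 0.16 -19.3 56.0
20 481 [ 0.23 -0.72] 0.16 13.1 55.0
30 423 [ 0.32 -0.7 ] 0.15 12.6 55.0
40 165 [ 0.33 -0.71] 0.16 12.4 57.0
L 95 26 [-3.03  2.2 ] 1.06
L 102 1494 [-1.73 -2.33] 1.23
L 109 141 [-0.85 -1.33] 0.38
L 116 108 [-0.7  -1.87] 0.14
L 123 129 [-0.57 -1.51] 0.16
L 130 128 [-0.43 -1.31] 0.2
L 137 109 [-0.26 -1.08] 0.24
```

```bash
python3 -m creep '{"translation":[[0.95,0.75,-1.9],[1.9,1.51,-3.79],[1.9,1.51,-3.79],[2.2,1.78,-4.43],[2.49,2.04,-5.07],[2.49,2.04,-5.07]],"delta_rot":[[0,0,0],[0,0,0],[0,0,0],[0,0,0],[0,0,0],[0,0,0]],"hand":[5,5,5,5,5,5]}'; python3 - <<'E'
from h import *
p,d=get_image("wrist");W=cloud("wrist",p,d);cv2.imwrite("pics/w3.png",p[:,:,::-1])
s=read_state();T,wh=analyse(p,d,W,s)
rr=np.hypot(T[...,0],T[...,1]);print(s["position"])
for lo in range(-20,90,10):
    g=T[wh&(T[...,2]>=lo)&(T[...,2]<lo+10)&(rr<48)&(rr>(26 if lo<40 else 35))]
    if len(g)<20: continue
    R0=31 if lo<40 else 42
    f=lambda a:np.hypot(g[:,0]-a[0],g[:,1]-a[1])-R0
    r=least_squares(f,[0,0],loss="soft_l1",f_scale=.5);print(lo,len(g),r.x.round(2),np.median(abs(r.fun)).round(2))
E
```

```text
clock: 5.45
position: [570.8, 172.8, 152.2]
ee_rot: [-0.135, 0.952, 0.154, 0.229]
contact_force: [0.2, 0.5, -0.6]
gripper_width: 61.0
grasp_force: 65.9
[570.85974666 172.8405064  152.4747714 ]
-20 1224 [ 0.05 -0.75] 0.24
-10 841 [ 0.08 -0.69] 0.16
0 702 [ 0.15 -0.74] 0.16
10 577 [ 0.22 -0.72] 0.16
20 494 [ 0.29 -0.73] 0.16
30 413 [ 0.38 -0.74] 0.15
40 2281 [-3.2  -1.07] 1.97
50 243 [-0.47 -1.1 ] 0.17
60 322 [-0.45 -0.54] 0.2
70 292 [-0.33 -0.25] 0.22
80 203 [-0.15 -0.12] 0.18
```

```bash
python3 -m creep '{"translation":[[0.4,0.35,-0.85],[0.8,0.7,-1.7],[1.1,0.97,-2.34],[1.34,1.2,-2.88],[1.34,1.2,-2.88]],"delta_rot":[[0,0,0],[0,0,0],[0,0,0],[0,0,0],[0,0,0]],"hand":[5,5,5,5,5]}'
```

```text
clock: 6.12
position: [584.2, 184.9, 122.8]
ee_rot: [-0.135, 0.952, 0.153, 0.228]
contact_force: [-0.3, -0.2, -1.0]
gripper_width: 61.0
grasp_force: 65.9
```

```bash
python3 -m creep '{"translation":[[0,0,0],[0,0,0],[0,0,0],[-0.4,-0.35,0.85],[-1.97,-1.77,4.24],[-1.97,-1.77,4.24],[-1.97,-1.77,4.24]],"delta_rot":[[0,0,0],[0,0,0],[0,0,0],[0,0,0],[0,0,0],[0,0,0],[0,0,0]],"hand":[8.5,8.5,8.5,8.5,8.5,8.5,4.8]}'; python3 -m creep '{"translation":[[0,0,0],[0,0,0],[0,0,0]],"delta_rot":[[0,0,0],[0,0,0],[0,0,0]],"hand":[4.8,4.8,4.8]}'; python3 - <<'E'
from h import *
p,d=get_image("wrist");W=cloud("wrist",p,d);cv2.imwrite("pics/w4.png",p[:,:,::-1])
s=read_state();T,wh=analyse(p,d,W,s);rr=np.hypot(T[...,0],T[...,1]);print(s["position"])
for lo in range(0,90,6):
    g=T[wh&(T[...,2]>=lo)&(T[...,2]<lo+6)&(rr<48)&(rr>22)]
    if len(g)<20: continue
    c=[]
    for R0 in (31,42):
        r=least_squares(lambda a:np.hypot(g[:,0]-a[0],g[:,1]-a[1])-R0,[0,0],loss="soft_l1",f_scale=.5);c+=[R0,r.x.round(1),np.median(abs(r.fun)).round(2)]
    print(lo,len(g),*c)
E
```

```text
clock: 7.0
position: [564.4, 167.1, 166.5]
ee_rot: [-0.135, 0.952, 0.154, 0.229]
contact_force: [-0.1, -0.0, -0.3]
gripper_width: 69.3
grasp_force: 0.0
clock: 7.38
position: [564.6, 167.2, 165.5]
ee_rot: [-0.135, 0.952, 0.153, 0.228]
contact_force: [0.6, -0.5, -0.0]
gripper_width: 47.9
grasp_force: 0.0
[564.56176779 167.21689272 165.57275151]
42 1530 31 [ 1.4 -5.5] 2.23 42 [ -8.  -15.2] 3.77
48 1029 31 [ 3.3 -0. ] 2.3 42 [-2.7 13.3] 4.36
54 2096 31 [4.2 4.7] 3.79 42 [-2.6 -4.4] 2.37
60 1554 31 [ 2.6 -7.9] 5.01 42 [0.5 2.6] 2.48
66 342 31 [10.5 -1.3] 1.13 42 [ 3.6 16. ] 4.78
72 338 31 [10.3  0.3] 1.27 42 [ 5.7 15. ] 5.35
78 288 31 [10.3  0.5] 1.34 42 [ 6.8 14.8] 4.59
84 254 31 [10.5  0.1] 1.1 42 [ 6.1 14.9] 4.98
```

View pics/w4.png

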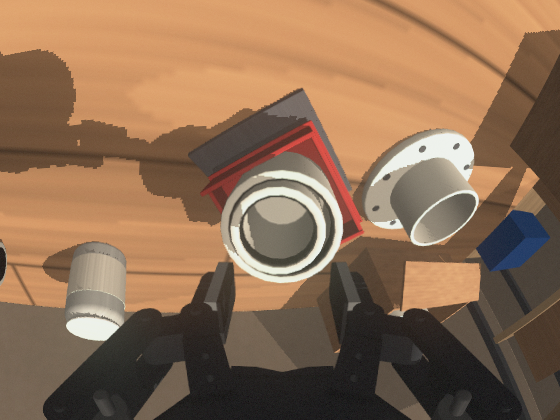

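```bash
cat >> h.py <<'E'
def rims(T,wh,zr,cen,ri,ro,k=3):
    # fit a rim face: points near zr, iterate centre by mid-radius circle
    c=np.array(cen,float)
    for _ in range(6):
        rr=np.hypot(T[...,0]-c[0],T[...,1]-c[1]);m=wh&(rr>ri-2)&(rr<ro+2)&(abs(T[...,2]-zr)<k)
        g=T[m];rm=(ri+ro)/2
        s=least_squares(lambda a:np.hypot(g[:,0]-a[0],g[:,1]-a[1])-rm,c,loss="soft_l1");c=s.x
    P=np.linalg.lstsq(np.c_[g[:,:2]-c,np.ones(len(g))],g[:,2],rcond=None)[0]
    return len(g),c.round(2),P.round(3)
E
python3 - <<'E'
from h import *
p,d=get_image("wrist");W=cloud("wrist",p,d);s=read_state();T,wh=analyse(p,d,W,s);rr=np.hypot(T[...,0],T[...,1])
h,e=np.histogram(T[wh&(rr<45)][:,2],bins=np.arange(34,72,1.5));print(dict(zip(e,h)))
for zr in(42,44,46): print("M",zr,rims(T,wh,zr,(0,0),25,31))
for zr in(55,58,61): print("L",zr,rims(T,wh,zr,(0,0),36,42))
E
```

```text
{np.float64(34.0): np.int64(0), np.float64(35.5): np.int64(0), np.float64(37.0): np.int64(0), np.float64(38.5): np.int64(0), np.float64(40.0): np.int64(0), np.float64(41.5): np.int64(0), np.float64(43.0): np.int64(0), np.float64(44.5): np.int64(122), np.float64(46.0): np.int64(1031), np.float64(47.5): np.int64(1136), np.float64(49.0): np.int64(353), np.float64(50.5): np.int64(82), np.float64(52.0): np.int64(52), np.float64(53.5): np.int64(49), np.float64(55.0): np.int64(71), np.float64(56.5): np.int64(344), np.float64(58.0): np.int64(1152), np.float64(59.5): np.int64(1322), np.float64(61.0): np.int64(521), np.float64(62.5): np.int64(173), np.float64(64.0): np.int64(134), np.float64(65.5): np.int64(125), np.float64(67.0): np.int64(123), np.float64(68.5): np.int64(125), np.float64(70.0): np.int64(113)}
M 42 (2, array([ 8.45, -9.81]), array([1.25 , 1.031, 0.059]))
M 44 (708, array([ 3.63, -4.04]), array([-5.000e-03, -9.000e-03,  4.659e+01]))
M 46 (2289, array([ 3.63, -3.85]), array([-8.0000e-03, -2.3000e-02,  4.7512e+01]))
L 55 (423, array([-4.15, -0.56]), array([-7.0000e-03,  4.6000e-02,  5.5993e+01]))
L 58 (2725, array([-0.07, -1.65]), array([-1.1000e-02, -2.3000e-02,  5.9467e+01]))
L 61 (2906, array([ 0.36, -1.41]), array([-7.0000e-03, -2.3000e-02,  5.9927e+01]))
```

```bash
python3 -m creep '{"translation":[[0.7,0.5,-2],[1.48,1.07,-3.82],[1.48,1.07,-3.82],[1.56,1.14,-3.99],[1.64,1.21,-4.16]],"delta_rot":[[0,0,0],[0,0,0],[0,0,0],[0,0,0],[0,0,0]],"hand":[4.8,4.8,4.8,4.8,4.8]}'
```

```text
clock: 8.1
position: [581.1, 179.3, 125.3]
ee_rot: [-0.136, 0.951, 0.154, 0.23]
contact_force: [-0.3, 0.8, 0.3]
gripper_width: 48.0
grasp_force: 0.0
```

```bash
python3 -m creep '{"translation":[[0.08,0.07,-0.17],[0.16,0.14,-0.34]],"delta_rot":[[0,0,0],[0,0,0]],"hand":[4.8,4.8]}'
```

```text
clock: 8.35
position: [582.5, 180.7, 121.9]
ee_rot: [-0.136, 0.952, 0.154, 0.229]
contact_force: [-10.7, -5.5, 16.5]
gripper_width: 48.1
grasp_force: 10.2
```

```bash
python3 -m creep '{"translation":[[0.08,0.07,-0.17],[0.12,0.1,-0.25]],"delta_rot":[[0,0,0],[0,0,0]],"hand":[4.8,4.8]}'
```

```text
clock: 8.6
position: [582.7, 181.1, 121.9]
ee_rot: [-0.136, 0.951, 0.154, 0.229]
contact_force: [-19.3, -10.0, 27.2]
gripper_width: 48.0
grasp_force: 17.2
```

```bash
python3 -m creep '{"translation":[[-1.2,-1.06,2.55],[-2.4,-2.12,5.1],[-2.4,-2.12,5.1],[-2.4,-2.12,5.1]],"delta_rot":[[0,0,0],[0,0,0],[0,0,0],[0,0,0]],"hand":[4.8,4.8,4.8,4.8]}'; python3 - <<'E'
from h import *
p,d=get_image("wrist");W=cloud("wrist",p,d);s=read_state();T,wh=analyse(p,d,W,s);Rt=R.from_quat(s["ee_rot"]).as_matrix();print(s["position"])
rr=np.hypot(T[...,0],T[...,1])
h,e=np.histogram(T[wh&(rr<45)][:,2],bins=np.arange(34,84,2));print(list(zip(e,h)))
for z0,ri,ro in((52,25,31),(64,36,42)):
  for dz in(-2,0,2):
    n,c,P=rims(T,wh,z0+dz,(0,0),ri,ro);print(n,c,P,"world",(s["position"]+Rt@np.array([*c,P[2]])).round(1),"normal",(Rt@np.array([P[0],P[1],-1])).round(3))
E
```

```text
clock: 9.1
position: [559.6, 160.6, 169.2]
ee_rot: [-0.135, 0.952, 0.154, 0.229]
contact_force: [0.4, -0.4, 0.0]
gripper_width: 48.0
grasp_force: 0.0
[559.5964543  160.52876554 168.70028712]
[(np.int64(34), np.int64(0)), (np.int64(36), np.int64(0)), (np.int64(38), np.int64(0)), (np.int64(40), np.int64(0)), (np.int64(42), np.int64(0)), (np.int64(44), np.int64(0)), (np.int64(46), np.int64(0)), (np.int64(48), np.int64(0)), (np.int64(50), np.int64(0)), (np.int64(52), np.int64(389)), (np.int64(54), np.int64(1498)), (np.int64(56), np.int64(551)), (np.int64(58), np.int64(79)), (np.int64(60), np.int64(74)), (np.int64(62), np.int64(80)), (np.int64(64), np.int64(683)), (np.int64(66), np.int64(1592)), (np.int64(68), np.int64(815)), (np.int64(70), np.int64(200)), (np.int64(72), np.int64(145)), (np.int64(74), np.int64(141)), (np.int64(76), np.int64(140)), (np.int64(78), np.int64(152)), (np.int64(80), np.int64(162))]
31 [-0.05 -0.73] [-1.000e-03 -4.000e-03  5.281e+01] world [580.6 178.6 123.7] normal [-0.391 -0.358  0.848]
1135 [-0.23 -0.25] [-7.0000e-03 -1.4000e-02  5.4375e+01] world [581.3 179.6 122.6] normal [-0.383 -0.366  0.849]
2287 [-0.08 -0.16] [-8.0000e-03 -2.6000e-02  5.5043e+01] world [581.4 179.9 122. ] normal [-0.378 -0.376  0.846]
259 [-8.72  2.4 ] [-2.5000e-02  3.9000e-02  6.3262e+01] world [591.2 186.8 119.7] normal [-0.384 -0.314  0.869]
1450 [-3.9   2.02] [-1.0000e-02 -7.0000e-03  6.6127e+01] world [588.3 186.5 114.9] normal [-0.382 -0.359  0.852]
2789 [-3.59  2.03] [-1.1000e-02 -2.4000e-02  6.7026e+01] world [588.4 186.8 114. ] normal [-0.376 -0.374  0.848]
```

```bash
python3 -m creep '{"translation":[[-1.5,-1.5,4],[0,-7,6],[2,-13,6],[4,-19,5],[6,-25,4],[7.9,-31,3.5],[7.9,-35.7,3.1],[7.9,-35.7,3.1]],"delta_rot":[[0,0,0],[-5.4,6,0],[-10.7,11.9,0],[-16,17.8,0],[-21.4,23.8,0],[-21.4,23.8,0],[-21.4,23.8,0],[-21.4,23.8,0]],"hand":[6,6,6,6,6,6,6,6]}'; python3 -m creep '{"translation":[[0,0,-1],[0,0,-2],[0,0,-2],[0,0,-2]],"delta_rot":[[0,0,0],[0,0,0],[0,0,0],[0,0,0]],"hand":[6,6,6,6]}'
python3 - <<'E'
from h import *
p,d=get_image("wrist");W=cloud("wrist",p,d);cv2.imwrite("pics/w5.png",p[:,:,::-1]);s=read_state();T,wh=analyse(p,d,W,s);Rt=R.from_quat(s["ee_rot"]).as_matrix();print(s["position"],s["ee_rot"])
V=(W-np.array([639,-197,0]))
for zz in(84,88): print(rims(V,wh,zz,(0,0),15,20))
for c in((551,-171),(618,-118),(599,-272)):
    V=(W-np.array([*c,0]));print(c,rims(V,d>0,88,(0,0),15,20))
E
```

```text
clock: 10.15
position: [638.3, -199.7, 197.1]
ee_rot: [-0.138, 0.99, 0.001, -0.002]
contact_force: [-0.2, 1.0, -0.1]
gripper_width: 60.2
grasp_force: 0.0
clock: 10.65
position: [639.0, -195.7, 180.9]
ee_rot: [-0.142, 0.99, -0.0, 0.0]
contact_force: [0.9, -0.1, -0.3]
gripper_width: 59.7
grasp_force: 0.0
[ 639.08879454 -195.92572807  181.08311134] [-1.41499460e-01  9.89938224e-01 -1.73671652e-04  4.31071379e-04]
(372, array([-0.62, -2.21]), array([-1.0000e-03,  3.0000e-03,  8.5168e+01]))
(873, array([ 1.15, -1.77]), array([ 2.0000e-03, -2.0000e-03,  8.7424e+01]))
(551, -171) (996, array([ 0.67, -2.16]), array([-2.0000e-03, -3.0000e-03,  8.7441e+01]))
(618, -118) (787, array([ 0.78, -2.22]), array([-1.0000e-03,  1.0000e-03,  8.7349e+01]))
(599, -272) (942, array([ 0.23, -2.24]), array([ 1.0000e-03, -5.0000e-03,  8.7488e+01]))
```

View pics/w5.png

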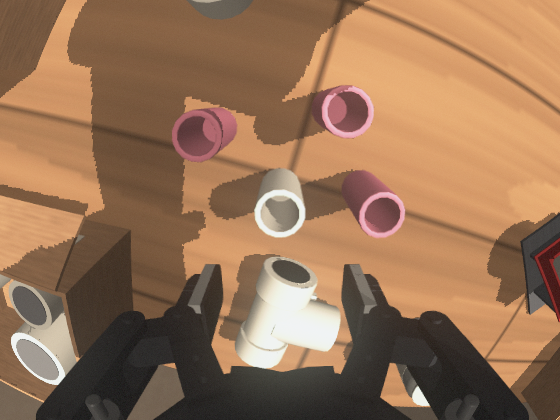

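```bash
python3 -m creep '{"translation":[[0.1,-0.3,-4],[0.1,-0.3,-8],[0.1,-0.3,-12.6],[0.1,-0.3,-12.6],[0.1,-0.3,-12.6],[0.1,-0.3,-12.6],[0.1,-0.3,-12.6],[0.1,-0.3,-12.6]],"delta_rot":[[0,0,0],[0,0,0],[0,0,0],[0,0,0],[0,0,0],[0,0,0],[0,0,0],[0,0,0]],"hand":[6,6,6,6,3,3,3,3]}'
python3 -m creep '{"translation":[[0,0,0],[0,0,3],[0,0,8],[0,0,14],[0,0,17],[0,0,17]],"delta_rot":[[0,0,0],[0,0,0],[0,0,0],[0,0,0],[0,0,0],[0,0,0]],"hand":[3,3,3,3,3,3]}'
```

```text
clock: 11.7
position: [641.4, -199.7, 57.2]
ee_rot: [-0.141, 0.99, -0.001, 0.002]
contact_force: [0.7, 1.5, 6.4]
gripper_width: 38.4
grasp_force: 60.6
clock: 12.45
position: [640.8, -199.7, 228.1]
ee_rot: [-0.141, 0.99, -0.001, 0.003]
contact_force: [0.0, -0.1, -2.0]
gripper_width: 38.3
grasp_force: 60.4
```

```bash
python3 -m creep '{"translation":[[-2,6,1],[-4,12,2],[-6,18,2],[-8,24,1],[-9.3,29,0],[-9.3,34.5,-2.6],[-9.3,34.5,-2.6],[-9.3,34.5,-2.6]],"delta_rot":[[0,0,0],[5.7,-5.7,0],[11.3,-11.3,0],[17,-17,0],[22.7,-22.6,0],[22.7,-22.6,0],[22.7,-22.6,0],[22.7,-22.6,0]],"hand":[3,3,3,3,3,3,3,3]}'; python3 -m creep '{"translation":[[0,0,0],[0,0,0],[0,0,0]],"delta_rot":[[0,0,0],[0,0,0],[0,0,0]],"hand":[3,3,3]}'
cat > meas.py <<'E'
from h import *
import sys
p,d=get_image("wrist");W=cloud("wrist",p,d);cv2.imwrite(f"pics/{sys.argv[1]}.png",p[:,:,::-1]);s=read_state();T,wh=analyse(p,d,W,s);Rt=R.from_quat(s["ee_rot"]).as_matrix();print(s["position"].round(1));print(Rt.T.round(3))
rr=np.hypot(T[...,0],T[...,1])
for lo in range(-20,60,10):
    g=T[wh&(T[...,2]>=lo)&(T[...,2]<lo+10)&(rr<25)&(rr>14)]
    if len(g)<20: continue
    r=least_squares(lambda a:np.hypot(g[:,0]-a[0],g[:,1]-a[1])-20,[0,0],loss="soft_l1",f_scale=.5);print("S",lo,len(g),r.x.round(2),np.median(abs(r.fun)).round(2))
h,e=np.histogram(T[wh&(rr<48)&(rr>24)][:,2],bins=np.arange(0,130,3));print([(int(a),int(b)) for a,b in zip(e,h) if b>20])
E
python3 meas.py w6
```

```text
clock: 13.45
position: [546.0, 145.3, 197.1]
ee_rot: [-0.136, 0.952, 0.166, 0.219]
contact_force: [-0.4, -0.2, -0.9]
gripper_width: 38.2
grasp_force: 60.9
clock: 13.82
position: [547.1, 144.7, 198.8]
ee_rot: [-0.135, 0.952, 0.166, 0.221]
contact_force: [1.1, -0.5, -1.8]
gripper_width: 38.0
grasp_force: 60.8
[547.  144.8 198.8]
[[-0.866 -0.183 -0.465]
 [-0.33   0.908  0.257]
 [ 0.375  0.376 -0.848]]
S -20 1596 [3.38 2.85] 1.98
S -10 1279 [3.47 2.94] 2.15
S 0 932 [ 0.85 -0.13] 0.82
S 10 614 [0.61 0.  ] 0.37
S 20 397 [0.43 0.22] 0.18
S 30 354 [0.54 0.44] 0.16
S 40 289 [0.64 0.69] 0.16
[(87, 200), (90, 916), (93, 69), (96, 49), (99, 343), (102, 1404), (105, 120), (108, 76), (111, 76), (114, 71), (117, 78), (120, 79), (123, 74), (126, 61)]
```

View pics/w6.png

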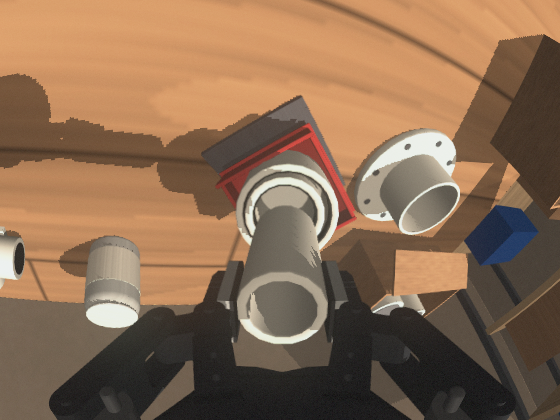

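```bash
cat >> meas.py <<'E'
if len(sys.argv)>2:
    z1=float(sys.argv[2]);tst=wh&(rr>22)
    print("M",rims(T,tst,z1,(0,0),25,31),"L",rims(T,tst,z1+12,(-2,2),36,42))
E
python3 meas.py w6b 91
```

```text
[546.9 144.9 198.7]
[[-0.866 -0.184 -0.464]
 [-0.33   0.908  0.257]
 [ 0.375  0.376 -0.848]]
S -20 1632 [3.43 2.85] 1.94
S -10 1271 [3.59 2.92] 2.2
S 0 934 [ 0.88 -0.04] 0.85
S 10 605 [ 0.62 -0.04] 0.38
S 20 408 [0.41 0.22] 0.16
S 30 349 [0.53 0.45] 0.14
S 40 295 [0.61 0.66] 0.14
[(87, 217), (90, 910), (93, 68), (96, 56), (99, 431), (102, 1315), (105, 108), (108, 79), (111, 63), (114, 70), (117, 84), (120, 77), (123, 74), (126, 76)]
M (1284, array([-1.21,  0.91]), array([ 5.0000e-03, -6.0000e-03,  9.0858e+01])) L (1753, array([-5.06,  3.06]), array([ 1.0000e-03, -6.0000e-03,  1.0274e+02]))
```

```bash
python3 -m creep '{"translation":[[0.7,0.64,-1.36],[1.39,1.27,-2.72],[1.39,1.27,-2.72],[1.67,1.55,-3.35],[1.95,1.83,-3.99],[1.95,1.83,-3.99]],"delta_rot":[[0,0,0],[0,0,0],[0,0,0],[0,0,0],[0,0,0],[0,0,0]],"hand":[3,3,3,3,3,3]}'; python3 meas.py w7 43
```

```text
clock: 14.68
position: [566.2, 163.9, 158.0]
ee_rot: [-0.135, 0.952, 0.166, 0.22]
contact_force: [-1.1, 0.3, -0.8]
gripper_width: 38.0
grasp_force: 60.8
[566.2 163.8 158.4]
[[-0.866 -0.185 -0.464]
 [-0.331  0.908  0.256]
 [ 0.374  0.376 -0.848]]
S -20 1609 [3.45 2.79] 2.05
S -10 1300 [3.5  2.89] 2.21
S 0 936 [ 0.92 -0.12] 0.86
S 10 644 [0.59 0.04] 0.37
S 20 391 [0.43 0.19] 0.15
S 30 352 [0.53 0.45] 0.16
S 40 481 [1.02 0.08] 0.7
[(39, 1110), (42, 705), (45, 107), (48, 96), (51, 1407), (54, 1080), (57, 113), (60, 110), (63, 98), (66, 100), (69, 90), (72, 94), (75, 94), (78, 101), (81, 85), (84, 78), (87, 76), (90, 66), (93, 58), (96, 50), (99, 52), (102, 46), (105, 44), (108, 42), (111, 36), (114, 32), (117, 29), (120, 23), (123, 22)]
M (1870, array([0.17, 0.42]), array([ 1.9000e-02, -3.0000e-03,  4.1721e+01])) L (2409, array([-3.63,  2.44]), array([ 9.0000e-03, -2.0000e-03,  5.3838e+01]))
```

```bash
python3 -m creep '{"translation":[[0.4,0.4,-0.9],[0.8,0.8,-1.8],[1.2,1.2,-2.7],[1.2,1.2,-2.7]],"delta_rot":[[0,0,0],[0,0,0],[0,0,0],[0,0,0]],"hand":[3,3,3,3]}'
```

```text
clock: 15.22
position: [578.1, 175.9, 130.2]
ee_rot: [-0.135, 0.952, 0.166, 0.219]
contact_force: [1.0, -0.1, -1.6]
gripper_width: 38.5
grasp_force: 60.8
```

Clear. Release, back out 55 mm, look.

```bash
python3 -m creep '{"translation":[[0,0,0],[0,0,0],[0,0,0],[-1,-1,2.3],[-2.1,-2.1,4.7],[-2.1,-2.1,4.7],[-2.1,-2.1,4.7]],"delta_rot":[[0,0,0],[0,0,0],[0,0,0],[0,0,0],[0,0,0],[0,0,0],[0,0,0]],"hand":[6,6,6,6,6,3.3,3.3]}'; python3 -m creep '{"translation":[[0,0,0],[0,0,0]],"delta_rot":[[0,0,0],[0,0,0]],"hand":[3.3,3.3]}'; python3 - <<'E'
from h import *
p,d=get_image("wrist");W=cloud("wrist",p,d);cv2.imwrite("pics/w8.png",p[:,:,::-1]);s=read_state();T,wh=analyse(p,d,W,s);print(s["position"])
rr=np.hypot(T[...,0],T[...,1])
h,e=np.histogram(T[wh&(rr<48)][:,2],bins=np.arange(0,130,3));print([(int(a),int(b)) for a,b in zip(e,h) if b>20])
E
```

```text
clock: 16.1
position: [557.1, 154.8, 178.4]
ee_rot: [-0.135, 0.952, 0.166, 0.22]
contact_force: [-0.3, -0.1, 0.1]
gripper_width: 33.3
grasp_force: 0.0
clock: 16.35
position: [557.2, 154.9, 177.7]
ee_rot: [-0.135, 0.952, 0.166, 0.22]
contact_force: [-1.1, -1.2, 0.2]
gripper_width: 32.7
grasp_force: 0.0
[557.21119859 154.84619693 177.82728199]
[(51, 1015), (54, 268), (57, 173), (60, 159), (63, 1854), (66, 706), (69, 204), (72, 168), (75, 2148), (78, 817), (81, 173), (84, 172), (87, 132), (90, 136), (93, 145), (96, 137), (99, 128), (102, 115), (105, 121), (108, 98), (111, 98), (114, 81), (117, 73), (120, 69), (123, 69), (126, 59)]
```

View pics/w8.png

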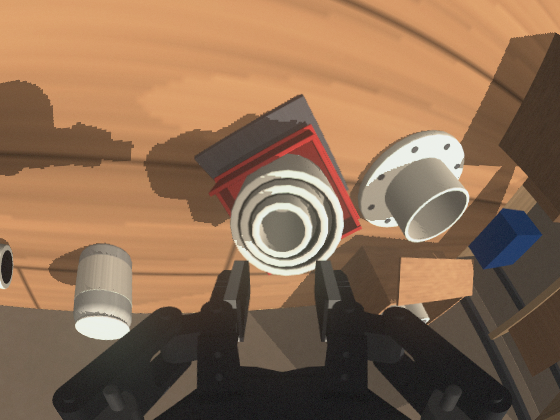

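```bash
cat > nest.py <<'E'
from h import *
import sys
p,d=get_image("wrist");W=cloud("wrist",p,d);s=read_state();T,wh=analyse(p,d,W,s);z=float(sys.argv[1]);Rt=R.from_quat(s["ee_rot"]).as_matrix()
for n,zz,ri,ro in(("S",z,15,20),("M",z+12,25,31),("L",z+24,36,42)):
    k,c,P=rims(T,wh,zz,(0,0),ri,ro);print(n,k,c,P)
    if n=="S":print("world shift cm for 48 mm in",((Rt@np.array([*c,P[2]-5]))/10).round(2))
E
python3 nest.py 53
```

```text
S 1218 [ 3.02 -1.26] [ 3.0000e-03 -3.0000e-03  5.3395e+01]
world shift cm for 48 mm in [ 1.59  1.65 -4.28]
M 2192 [0.26 0.59] [ 5.000e-03 -5.000e-03  6.549e+01]
L 2673 [-3.44  2.67] [ 0.000e+00 -2.000e-03  7.747e+01]
```

```bash
python3 -m creep '{"translation":[[0.8,0.8,-2.1],[1.55,1.6,-4.2],[1.55,1.6,-4.2],[1.63,1.68,-4.37],[1.71,1.76,-4.54],[1.78,1.83,-4.71]],"delta_rot":[[0,0,0],[0,0,0],[0,0,0],[0,0,0],[0,0,0],[0,0,0]],"hand":[3.3,3.3,3.3,3.3,3.3,3.3]}'
```

```text
clock: 17.2
position: [575.2, 173.1, 132.3]
ee_rot: [-0.136, 0.951, 0.166, 0.221]
contact_force: [0.3, 0.2, -0.5]
gripper_width: 33.4
grasp_force: 0.0
```

```bash
python3 -m creep '{"translation":[[0.07,0.07,-0.17],[0.15,0.15,-0.34]],"delta_rot":[[0,0,0],[0,0,0]],"hand":[3.3,3.3]}'
```

```text
clock: 17.45
position: [576.6, 173.8, 131.6]
ee_rot: [-0.136, 0.951, 0.166, 0.222]
contact_force: [-19.0, -12.5, 29.7]
gripper_width: 33.1
grasp_force: 18.4
```

37 N and no travel: it is home. Retract and verify.

```bash
python3 -m creep '{"translation":[[-1.2,-1.2,2.7],[-2.4,-2.4,5.4],[-3.7,-3.7,8.4],[-3.7,-3.7,8.4],[-3.7,-3.7,8.4]],"delta_rot":[[0,0,0],[0,0,0],[0,0,0],[0,0,0],[0,0,0]],"hand":[3.3,3.3,3.3,3.3,3.3]}'; python3 nest.py 97; python3 - <<'E'
from h import *
p,d=get_image("scene");a=p[:,:,::-1];o=np.load("scene0.npz")["p"]
cv2.imwrite("pics/s2.png",np.vstack([a[130:420],]))
E
```

```text
clock: 18.08
position: [539.3, 137.6, 211.8]
ee_rot: [-0.135, 0.952, 0.166, 0.22]
contact_force: [0.1, 0.8, -0.3]
gripper_width: 33.1
grasp_force: 0.0
S 926 [ 0.41 -0.34] [ 1.000e-03 -6.000e-03  9.575e+01]
world shift cm for 48 mm in [ 3.36  3.37 -7.73]
M 1681 [-2.34  1.41] [ 4.00000e-03 -4.00000e-03  1.07732e+02]
L 1966 [-6.21  3.63] [-2.00000e-03 -4.00000e-03  1.19656e+02]
```

View pics/s2.png

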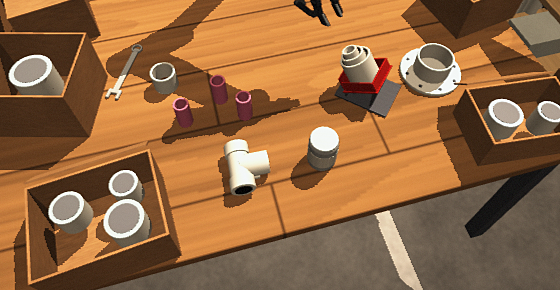

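The scene picture shows the three nested caps in the red pocket at (358,65). The coupling, pink caps, tee, can, flange and wrench are where they were. The rims stand 12.0 and 11.9 mm proud.

```bash
python3 -c "from bench import *; print(job_done())"
```

```text
the job is handed in; nothing more can be done
None
```

The three caps are nested and pressed home, with the medium rim 12.0 mm and the small rim 11.9 mm proud; the large cap is still in its pocket, nothing else looks moved in the last picture, and I handed the job in at about 18 s.

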